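# Function-test a touch-free switch

### The arm

A 6-joint arm with a two-finger parallel gripper is mounted at the origin on the work surface. World frame = base frame: x ahead of the robot, y to its left, z up, the work surface at z = 0. Lengths are in mm, angles in rad, forces in N, time in s.
With the tool pointing down it reaches from about 400 to 925 mm from the base axis. Payload 12.5 kg.
Tool frame: the origin (TCP) lies at the centre of the arm's flange, where the gripper is bolted on; the fingertips stand 190 mm ahead of it and the grasp point (between the pads) lies 171 mm ahead of it; z points along the fingers, y is the line along which they close (so a half turn about z gives the same grasp; the last joint's range is limited). The gripper opens to 95 mm and grips with 3 to 60 N. Pads are 20 mm wide; open, the fingers measure 119 mm over their backs; the gripper's body (75 mm by 180 mm) begins 59 mm behind the grasp point.
Start: joints at [-1.224, 0.491, 1.559, -0, 1.092, -0.106], TCP at [273.447, -562.007, 404.761] pointing down, gripper open.
Joint ranges: [-3.1, 3.1], [-0.84, 2.19], [0.05, 2.79], [-1.13, 4.28], [0.06, 2.93], [-2.69, 2.69]. Speed limits (rad/s): [2.22, 2.22, 2.79, 3.14, 3.14, 3.14].

### API

Orientations are given as [roll, pitch, yaw] about the fixed x, y, z axes, in that order (R = Rz(yaw) Ry(pitch) Rx(roll)).
In Python, from cell import env, read_camera, search_frame, cut_out gives the robot as it stands. The module is installed in compiled form; this text tells all that it offers.
- The arm moves only by the tool move_arm, never from a script. Its argument "commands" is a list of rows, each a list of 3 entries, a list of its own where there are three numbers: the shift along the world's x, y, z normalised to -1 to 1, where 1 is 0.03 m, then the turn about the world's z normalised to -1 to 1, where 1 is 0.08 rad, then the opening, from -1 (shut) to 1 (fully open), so that 0 is half open. A call has 1 to 20 rows; each row shifts and turns the commanded pose from where the row before left it; what a row does not reach is not made up. A row lasts 1/12 s, in which the tool goes at most 41.7 mm and 7.16 degrees, less where a joint would pass 70% of its speed; a pose out of reach is approached as far as the arm can. A call with a number of a shift or a turn outside -1 to 1 is refused whole. A call with a gripper value outside its range is refused whole. The fingers move at their own pace and stop on an object; the grip force is fixed at half the most. Time passes only in rows, so rows that do not move let the fingers close. It gives the time, the measured TCP pose, the force, the opening and the grip force at its end, in the units of the state.
- env.state(): the state, without advancing time (a new reading comes with each control period).
- read_camera(name): name is "scene" or "top"; returns a dict with "image" (420x560x3 uint8, red, green, blue), "fx", "fy", "cx", "cy" (pixels), "D" ([k1, k2, p1, p2, k3] as OpenCV has them; the pictures are not rectified), "rvec" (rotation vector, rad) and "tvec" (3), from world to camera coordinates, as OpenCV has them. Camera axes: x right, y down, z forward; pixel columns grow to the right and rows downward; lengths in mm; the calibration is good to about 2 mm. A picture is of the moment at which its call begins. There is no depth.
- env.job_done(): hands the job in; it is judged then, once.
Trained networks look in a picture, given as the dict that the camera call returned (one of the last four; its "shot" number tells which), for a name from the list of things; names that differ only in an ending like _2 or _b are one class to them, and where a whole thing is asked for, a point or a joint stands for the part that bears it (a point fixed in the world has none). Each returns a list of dicts, best first, with "confidence" (0 to 1); they miss things now and then, are a little off and sometimes report something else, mostly with a low value. They report only what shows in the picture. A call takes as long as a camera call. They do not tell look-alikes from the thing itself.
- search_frame(thing, picture): "at" ([column, row] in pixels, amid what is visible of it).
- cut_out(thing, picture): "region" (420x560 bool, what is visible of it) and "at" ([column, row] in pixels, amid what is visible of it).
The state is a dict: "t": time; "joints": joint angles; "qvel": joint speeds; "tau": joint torques, N m; "eef_pos": TCP position; "tcp_rot": TCP orientation; "ft_force": force on the tool from outside, world axes, zero at the start; "moment": the same for the moment, N m; "opening": opening from 0.0 (shut) to 1.0 (fully open); "grip_force": force on a finger pad.
Only numpy, scipy, OpenCV 4.12 (cv2) and the standard library are available. Lean on these libraries where they do the work, as an engineer would, in place of code of your own. Each camera call takes 0.05 s, during which the arm holds its last target. There are 200 camera calls.

### The job

Test the touch-free switch that has the round lens: press the tester's round start key, then point at that lens with the fingertips from just above, about 2 to 3 cm off and without touching, and stay there for a good two seconds; then press the tester's square stop key and move clear. A switch is triggered by a fingertip within about 5 cm of its lens, so keep well away from the lenses of the other two. Do not touch or pick up any of the switches, and leave everything else on the bench where it is.

Things in the scene. Friction and masses are not known exactly. Their poses are not given: they have to be found in the camera images.
- switch_round: touch-free switch, loose on the bench: white square housing 76 x 76 x 34 mm, about 0.3 kg, with a round black lens, 36 mm in diameter and slightly domed, in the middle of its top. Origin at the centre of its underside, z up. Which of the three spots on the bench it stands at varies.
- switch_round_lens (a point): centre of the top of that switch's lens, 40 mm above the bench. The switch reacts to a fingertip within about 50 mm of this point.
- switch_square: touch-free switch, loose on the bench: white square housing 76 x 76 x 34 mm, about 0.3 kg, with a square black lens, 33 x 33 mm, in the middle of its top. Origin at the centre of its underside, z up. Which of the three spots on the bench it stands at varies.
- switch_square_lens (a point): centre of the top of that switch's lens, 40 mm above the bench. The switch reacts to a fingertip within about 50 mm of this point.
- switch_slot: touch-free switch, loose on the bench: white square housing 76 x 76 x 34 mm, about 0.3 kg, with a long narrow black lens, 12 x 52 mm, in the middle of its top. Origin at the centre of its underside, z up. Which of the three spots on the bench it stands at varies.
- switch_slot_lens (a point): centre of the top of that switch's lens, 40 mm above the bench. The switch reacts to a fingertip within about 50 mm of this point.
- tester: bench tester, fixed: orange case with dark grey flat top panel, 200 (x) x 260 (y) x 84 mm high. Origin at the centre of its underside, z up. A row of eight black terminal posts, 12 mm high, runs along its near (-x) edge; a grey screen on its +y half; two large pale keys on its -y half, the round start key farther from the robot and the square stop key nearer, 75 mm apart. The keys rise 13 mm above the panel.
- start_top (a point): centre of the top face of the start key (round, 32 mm in diameter), at x +35, y -60, z +97 mm from the tester's origin; it moves down with the key. Pressed straight down, it springs back when let go.
- start_key (a joint): travel of the start key: 0 released, grows as it is pressed, 0.006 m fully down. Spring: about 1 N to start moving, 4.4 N fully down; it counts as pressed beyond 0.0035 m.
- stop_top (a point): centre of the top face of the stop key (square, 30 x 30 mm), at x -40, y -60, z +97 mm from the tester's origin; it moves down with the key. Pressed straight down, it springs back when let go.
- stop_key (a joint): travel of the stop key: 0 released, grows as it is pressed, 0.006 m fully down. Spring: about 1 N to start moving, 4.4 N fully down; it counts as pressed beyond 0.0035 m.
- pen: bystander: clear ballpoint pen lying on the bench, 140 mm long, 10 mm thick. Origin at the centre of its underside.
- oximeter: bystander: finger-clip pulse oximeter, 58 x 32 x 28 mm. Origin at the centre of its underside.
- jar: bystander: small closed jar, 48 mm in diameter, 60 mm high. Origin at the centre of its underside.
- phone: bystander: mobile phone lying flat, 72 x 150 x 9 mm. Origin at the centre of its underside.
- disinfectant: bystander: bottle of disinfectant, 60 mm in diameter, 150 mm high. Origin at the centre of its underside.
- mug: bystander: white mug, 76 mm in diameter, 85 mm high. Origin at the centre of its underside.
Not all that is in view belongs to the job. What is shaped like the switch_square but red is not meant.

How it is judged (in metres and radians):
On the way, in this order (a step that is already met when the one before it is completed fails the run):
1. the round start key is pressed (value of joint start_key above 0.0035 m and contact force between the fingers and tester above 0.3 N), for 0.1 s.
2. the fingertips point at the round lens: grasp point within 22 mm sideways of the lens centre and within 80 mm of it (tips within about 60 mm), for 1.8 s (horizontal distance between the grasp point and switch_round_lens below 0.022 m and distance between the grasp point and switch_round_lens below 0.08 m and value of joint start_key below 0.001 m), for 1.8 s.
3. the square stop key is pressed (value of joint stop_key above 0.0035 m and contact force between the fingers and tester above 0.3 N), for 0.1 s.
At the end, for the whole second after the job is handed in: Both keys are released (within 1 mm), the fingertips are clear of the round lens (grasp point over 100 mm away), all three switches stand upright, at rest and within 10 mm of where they started, and the bystanders within 20 mm of where they started (value of joint each of start_key, stop_key below 0.001 m and distance between the grasp point and switch_round_lens above 0.1 m and distance of each of switch_round, switch_square, switch_slot from where it was at the start of the episode below 0.01 m and angle between each of switch_round, switch_square, switch_slot's own z axis and vertical below 0.1 rad and linear speed of each of switch_round, switch_square, switch_slot below 0.01 m/s and distance of each of pen, oximeter, jar, phone, disinfectant, mug from where it was at the start of the episode below 0.02 m); the robot touches nothing.
It fails at once if a touch-free switch is touched by the robot, lifted or shifted by more than 10 mm (contact force between any of the fingers, the arm and switch_round above 0.3 N or distance of any of switch_round, switch_square, switch_slot from where it was at the start of the episode above 0.01 m or contact force between any of the fingers, the arm and switch_square above 0.3 N or contact force between any of the fingers, the arm and switch_slot above 0.3 N).
It fails at once if the square-lens or slot-lens switch is triggered: the fingertips come within about 45 mm of its lens (distance between the grasp point and switch_square_lens below 0.062 m or distance between the grasp point and switch_slot_lens below 0.062 m).
It fails at once if a bystander is shifted or lifted by more than 20 mm (distance of any of pen, oximeter, jar, phone, disinfectant, mug from where it was at the start of the episode above 0.02 m).
It also fails if it takes over 53 s, if anything falls off the work surface, if the arm or the gripper's body presses on something with over 40 N, if the wrist force passes 120 N, or if a joint passes its speed limit or range.

## Working session

There is one attempt and no reset: what is moved stays moved. The work goes in short steps, Python scripts to look and compute and a tool call to move; the robot and the scene stay as the last step left them, time stands still between calls to the robot, and variables do not carry over. Pictures are saved under pics/ and viewed, at most 10 in all, crops included, and the job is handed in when it is done.

Besides the shell and the picture viewer there is one more tool, called after "Emit:" by a JSON object that holds its "api" and its "payload". move_arm: Moves the arm, as the interface text tells. Its arguments: {"type":"object","properties":{"commands":{"type":"array","items":{"type":"array"}}},"required":["commands"]}

```bash
mkdir -p pics
cat > h.py <<'E'
import numpy as np, cv2
from cell import env, read_camera, search_frame, cut_out
def ray(p,uv,z):
    K=np.array([[p['fx'],0,p['cx']],[0,p['fy'],p['cy']],[0,0,1.]])
    n=cv2.undistortPoints(np.array([[uv]],float),K,np.array(p['D'],float))[0,0]
    R=cv2.Rodrigues(np.array(p['rvec'],float))[0]; t=np.array(p['tvec'],float).ravel()
    c=-R.T@t; d=R.T@np.array([n[0],n[1],1]); return (c+d*(z-c[2])/d[2])
def proj(p,X):
    K=np.array([[p['fx'],0,p['cx']],[0,p['fy'],p['cy']],[0,0,1.]])
    return cv2.projectPoints(np.array([X],float),np.array(p['rvec'],float),np.array(p['tvec'],float),K,np.array(p['D'],float))[0][0,0]
E
python3 - <<'E'
from h import *
Z=dict(switch_round_lens=40,switch_square_lens=40,switch_slot_lens=40,switch_round=34,switch_square=34,switch_slot=34,start_top=97,stop_top=97,tester=84,pen=5,oximeter=14,jar=30,phone=9,disinfectant=75,mug=42)
for n in("top","scene"):
    p=read_camera(n); cv2.imwrite(f"pics/{n}.png",p['image'][:,:,::-1])
    print(n)
    for k,z in Z.items():
        print(k,[(np.round(r['at']).tolist(),round(r['confidence'],2),ray(p,r['at'],z)[:2].round().tolist()) for r in search_frame(k,p)[:4]])
E
```

```text
top
switch_round_lens [([363.0, 226.0], 0.94, [500.0, -259.0])]
switch_square_lens [([266.0, 273.0], 0.9, [360.0, 39.0]), ([331.0, 290.0], 0.9, [306.0, -155.0]), ([397.0, 169.0], 0.79, [677.0, -371.0]), ([147.0, 269.0], 0.68, [373.0, 398.0])]
switch_slot_lens [([312.0, 192.0], 0.93, [606.0, -103.0]), ([363.0, 225.0], 0.47, [502.0, -259.0])]
switch_round [([363.0, 226.0], 0.88, [499.0, -261.0])]
switch_square [([331.0, 289.0], 0.9, [310.0, -157.0]), ([270.0, 273.0], 0.89, [360.0, 29.0]), ([144.0, 269.0], 0.75, [372.0, 410.0]), ([276.0, 224.0], 0.67, [509.0, 10.0])]
switch_slot [([311.0, 192.0], 0.6, [607.0, -102.0]), ([199.0, 181.0], 0.57, [644.0, 248.0])]
start_top [([202.0, 178.0], 0.56, [640.0, 229.0])]
stop_top [([207.0, 203.0], 0.53, [565.0, 211.0])]
tester [([182.0, 199.0], 0.69, [580.0, 288.0]), ([264.0, 136.0], 0.28, [772.0, 44.0])]
pen [([266.0, 173.0], 0.46, [675.0, 40.0]), ([310.0, 188.0], 0.35, [626.0, -100.0])]
oximeter [([316.0, 246.0], 0.75, [439.0, -116.0]), ([184.0, 200.0], 0.55, [586.0, 296.0])]
jar []
phone [([408.0, 247.0], 0.82, [435.0, -403.0])]
disinfectant []
m
[... 405 characters left out ...]
, [768.0, 59.0])]
switch_round [([189.0, 272.0], 0.83, [507.0, -264.0])]
switch_square [([239.0, 179.0], 0.86, [374.0, 20.0]), ([200.0, 361.0], 0.86, [688.0, -381.0]), ([326.0, 118.0], 0.81, [382.0, 397.0]), ([272.0, 211.0], 0.69, [524.0, -2.0])]
switch_slot [([274.0, 257.0], 0.59, [626.0, -101.0])]
start_top []
stop_top []
tester [([365.0, 166.0], 0.74, [632.0, 247.0])]
pen [([274.0, 259.0], 0.75, [616.0, -93.0])]
oximeter [([220.0, 223.0], 0.85, [439.0, -112.0]), ([272.0, 214.0], 0.35, [520.0, 3.0])]
jar [([243.0, 317.0], 0.67, [680.0, -256.0])]
phone []
disinfectant [([366.0, 245.0], 0.69, [781.0, 44.0])]
mug [([263.0, 130.0], 0.93, [281.0, 212.0]), ([364.0, 169.0], 0.34, [615.0, 275.0])]
```

View pics/top.png

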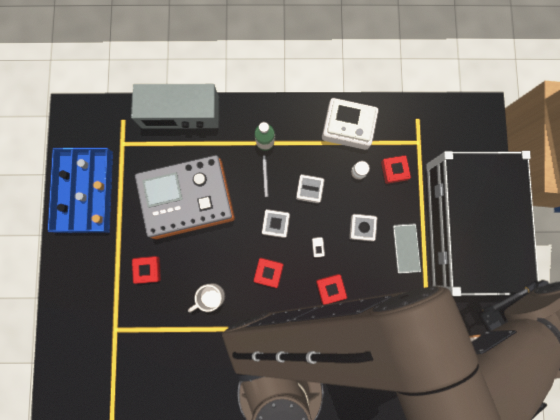

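View pics/scene.png

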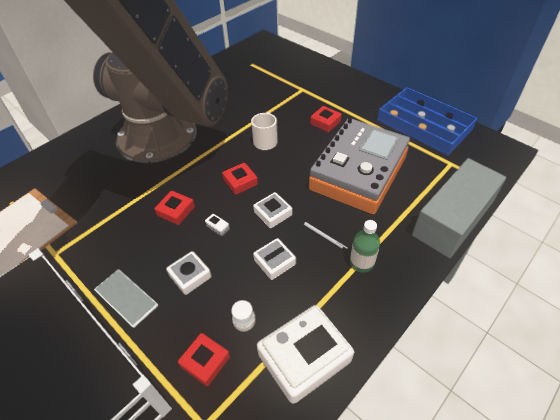

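The white switches in the top view are round at (363,227), square at (276,223) and slot at (311,188). The four red ones, at (145,270), (268,273), (331,290) and (397,169), are decoys. The tester keys are start at about (200,179) and stop at about (205,203). I choose (363,227), which is (190,270) in the scene view, and check it in one crop montage.

Run:
```python
from h import *
P={n:read_camera(n) for n in("top","scene")}
def crop(n,u,v,r,s):
    return cv2.resize(P[n]['image'][v-r:v+r,u-r:u+r,::-1],(s,s),interpolation=cv2.INTER_CUBIC)
a=np.hstack([crop("top",364,228,20,300),crop("scene",188,272,25,300)])
b=np.hstack([crop("top",200,190,25,300),crop("scene",355,165,25,300)])
cv2.imwrite("pics/m.png",np.vstack([a,b]))
def rms(uv1,uv2):
    from scipy.optimize import least_squares
    f=lambda X:np.r_[proj(P['top'],X)-uv1,proj(P['scene'],X)-uv2]
    r=least_squares(f,[500,0,50.]);return r.x.round(1),r.fun.round(1)
for n in P:
    p=P[n]; g=cv2.cvtColor(p['image'],cv2.COLOR_RGB2GRAY)
    for name,seed,lo in(("round",(363,227) if n=="top" else (188,269),1),):
        u,v=seed;r=8
        s=(g[v-r:v+r+1,u-r:u+r+1]<90).astype(np.uint8)
        c=cv2.connectedComponentsWithStats(s);l=c[1][r,r];cen=c[3][l]+[u-r,v-r]
        print(n,cen,c[2][l],ray(p,cen,39).round(1))
for n in P:
    for k in("switch_square","switch_slot","switch_round"):
        print(n,k,[(np.round(r['at'],1).tolist(),ray(P[n],r['at'],34)[:2].round().tolist()) for r in cut_out(k,P[n])[:5]])
np.set_printoptions(suppress=True)
```

```text
top [363.89130435 226.77173913] [ 4  3 11 11 92] [ 497.4 -261.4   39. ]
scene [187.1862069  267.88965517] [  0   1  15  13 145] [ 499.5 -261.3   39. ]
top switch_square [([274.4, 222.2], [514.0, 13.0]), ([330.1, 287.7], [313.0, -154.0]), ([269.6, 275.8], [350.0, 29.0]), ([393.4, 168.7], [680.0, -361.0]), ([144.1, 266.6], [380.0, 409.0])]
top switch_slot [([309.3, 189.5], [615.0, -96.0])]
top switch_round [([364.2, 228.0], [494.0, -263.0])]
scene switch_square [([321.6, 114.8], [363.0, 399.0]), ([332.5, 241.6], [701.0, 26.0]), ([241.1, 179.3], [380.0, 24.0]), ([201.5, 360.2], [688.0, -378.0]), ([273.2, 211.8], [528.0, -2.0])]
scene switch_slot [([274.5, 256.6], [626.0, -100.0]), ([364.1, 167.5], [608.0, 289.0])]
scene switch_round [([191.0, 272.3], [512.0, -262.0]), ([365.1, 246.1], [768.0, 68.0]), ([125.1, 298.5], [456.0, -405.0])]
```

View pics/m.png

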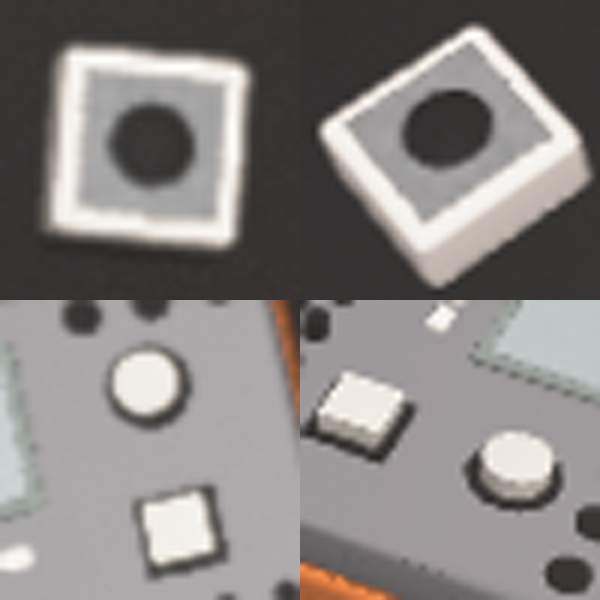

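The crops show the round dark lens in the white housing, and the tester's round start and square stop keys.

Run:
```python
from h import *
P={n:read_camera(n) for n in("top","scene")}
for k,a,b in(("start",(199.1,178.4),(365.7,165.9)),("stop",(204.2,202.4),(339.9,156.2))):
    print(k,ray(P["top"],a,97).round(1),ray(P["scene"],b,97).round(1))
s=env.state();print(s['t'],s['eef_pos'],s['tcp_rot'],s['ft_force'])
```

```text
start [638.8 235.7  97. ] [639.1 237.7  97. ]
stop [566.8 219.5  97. ] [565.6 222.4  97. ]
2.1 [ 273.45319292 -561.99248376  404.76048601] [ 3.14154868e+00 -1.21584463e-05  4.52804083e-01] [ 0.20490655  0.50299205 -0.23802141]
```

Emit:
{"api": "move_arm", "payload": {"commands": [[[0.3, 0.66, 0], 0, -1], [[0.3, 0.66, 0], 0, -1], [[0.3, 0.66, 0], 0, -1], [[0.3, 0.66, 0], 0, -1], [[0.3, 0.66, 0], 0, -1], [[0.3, 0.66, 0], 0, -1], [[0.3, 0.66, 0], 0, -1], [[0.3, 0.66, 0], 0, -1], [[0.3, 0.66, 0], 0, -1], [[0.3, 0.66, 0], 0, -1], [[0.3, 0.66, 0], 0, -1], [[0.3, 0.66, 0], 0, -1], [[0.3, 0.66, 0], 0, -1], [[0.3, 0.66, 0], 0, -1], [[0.3, 0.66, 0], 0, -1], [[0.3, 0.66, 0], 0, -1], [[0.3, 0.66, 0], 0, -1], [[0.3, 0.66, 0], 0, -1], [[0.3, 0.66, 0], 0, -1], [[0.3, 0.66, 0], 0, -1]]}}

```text
t: 3.77
eef_pos: [453.8, -165.0, 404.9]
tcp_rot: [3.141, -0.0, 0.453]
ft_force: [-0.2, -0.2, 0.1]
opening: 0.001
grip_force: 0.0
```

Emit:
{"api": "move_arm", "payload": {"commands": [[[0.3, 0.66, 0], 0, -1], [[0.3, 0.66, 0], 0, -1], [[0.3, 0.66, 0], 0, -1], [[0.3, 0.66, 0], 0, -1], [[0.3, 0.66, 0], 0, -1], [[0.3, 0.66, 0], 0, -1], [[0.3, 0.66, 0], 0, -1], [[0.3, 0.66, 0], 0, -1], [[0.3, 0.66, 0], 0, -1], [[0.3, 0.66, 0], 0, -1], [[0.3, 0.66, 0], 0, -1], [[0.3, 0.66, 0], 0, -1], [[0.3, 0.66, 0], 0, -1], [[0.3, 0.66, 0], 0, -1], [[0.3, 0.66, 0], 0, -1], [[0.3, 0.66, 0], 0, -1], [[0.3, 0.66, 0], 0, -1], [[0.3, 0.66, 0], 0, -1], [[0.3, 0.66, 0], 0, -1], [[0, 0, 0], 0, -1]]}}

```text
t: 5.43
eef_pos: [625.2, 212.9, 404.3]
tcp_rot: [-3.141, -0.001, 0.455]
ft_force: [0.3, 0.4, -0.0]
opening: 0.005
grip_force: 0.0
```

Emit:
{"api": "move_arm", "payload": {"commands": [[[0.2, 0.4, -0.5], 0, -1], [[0.2, 0.4, -0.5], 0, -1], [[0, 0, -0.5], 0, -1], [[0, 0, -0.5], 0, -1], [[0, 0, -0.5], 0, -1], [[0, 0, -0.5], 0, -1], [[0, 0, 0], 0, -1], [[0, 0, 0], 0, -1]]}}

```text
t: 6.1
eef_pos: [636.4, 233.8, 314.5]
tcp_rot: [-3.141, 0.001, 0.452]
ft_force: [0.4, -0.9, 0.8]
opening: 0.004
grip_force: 0.0
```

Run:
```python
from h import *
P={n:read_camera(n) for n in("top","scene")}
def crop(n,u,v,r,s):
    return cv2.resize(P[n]['image'][v-r:v+r,u-r:u+r,::-1],(s,s),interpolation=cv2.INTER_CUBIC)
cv2.imwrite("pics/n.png",np.hstack([crop("top",200,185,35,400),crop("scene",355,155,35,400)]))
print(env.state()['eef_pos'])
```

```text
[636.6082637  233.98077743 315.80705612]
```

View pics/n.png

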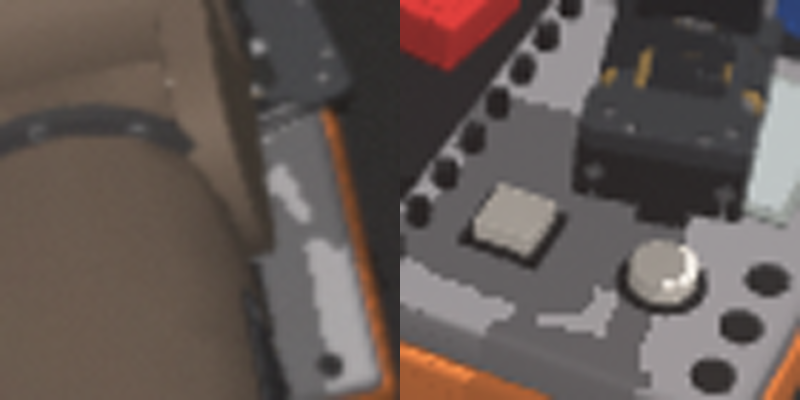

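Run:
```python
from h import *
p=read_camera("scene")
for X in([636.6,234,125.8],[636.6,234,203],[639,237,97]):
    u=proj(p,X); print(u,(u-[320,120])*400/70+[400,0])
```

```text
[365.53669125 158.07036062] [660.20966428 217.54491783]
[369.69997041 134.6390316 ] [683.9998309   83.65160917]
[365.50499084 166.00694019] [660.02851908 262.89680109]
```

The fingertips at (665,215) in the crop match the projection, and the key lies straight below. Pressing.

Emit:
{"api": "move_arm", "payload": {"commands": [[[0.1, 0.1, -0.2], 0, -1], [[0, 0, -0.2], 0, -1], [[0, 0, -0.2], 0, -1], [[0, 0, -0.2], 0, -1], [[0, 0, -0.1], 0, -1], [[0, 0, 0], 0, -1], [[0, 0, 0], 0, -1]]}}

```text
t: 6.83
eef_pos: [639.4, 237.2, 287.6]
tcp_rot: [-3.142, 0.001, 0.453]
ft_force: [0.1, -1.1, 0.9]
opening: 0.006
grip_force: 0.0
```

Emit:
{"api": "move_arm", "payload": {"commands": [[[0, 0, -0.1], 0, -1], [[0, 0, -0.1], 0, -1], [[0, 0, 0], 0, -1], [[0, 0, 0], 0, -1], [[0, 0, 0], 0, -1], [[0, 0, 0], 0, -1]]}}

```text
t: 7.33
eef_pos: [639.6, 237.2, 282.1]
tcp_rot: [3.141, -0.001, 0.453]
ft_force: [1.9, 0.9, 4.2]
opening: 0.001
grip_force: 1.9
```

Emit:
{"api": "move_arm", "payload": {"commands": [[[0, 0, -0.05], 0, -1], [[0, 0, 0], 0, -1], [[0, 0, 0], 0, -1], [[0, 0, 0], 0, -1]]}}

```text
t: 7.67
eef_pos: [639.5, 237.2, 281.3]
tcp_rot: [3.141, -0.001, 0.453]
ft_force: [-1.8, -0.1, 11.3]
opening: 0.002
grip_force: 5.4
```

Emit:
{"api": "move_arm", "payload": {"commands": [[[0, 0, 0.6], 0, -1], [[0, 0, 0.6], 0, -1], [[0, 0, 0.6], 0, -1], [[0, 0, 0.6], 0, -1], [[0, 0, 0.6], 0, -1], [[0, 0, 0.6], 0, -1], [[-0.2, -0.7, 0], 0, -1], [[-0.2, -0.7, 0], 0, -1], [[-0.2, -0.7, 0], 0, -1], [[-0.2, -0.7, 0], 0, -1], [[-0.2, -0.7, 0], 0, -1], [[-0.2, -0.7, 0], 0, -1], [[-0.2, -0.7, 0], 0, -1], [[-0.2, -0.7, 0], 0, -1], [[-0.2, -0.7, 0], 0, -1], [[-0.2, -0.7, 0], 0, -1], [[-0.2, -0.7, 0], 0, -1], [[-0.2, -0.7, 0], 0, -1], [[-0.2, -0.7, 0], 0, -1], [[-0.2, -0.7, 0], 0, -1]]}}

```text
t: 9.33
eef_pos: [554.9, -57.8, 387.9]
tcp_rot: [-3.141, 0.001, 0.453]
ft_force: [0.1, 0.5, -0.6]
opening: 0.005
grip_force: 0.0
```

Emit:
{"api": "move_arm", "payload": {"commands": [[[-0.2, -0.7, 0], 0, -1], [[-0.2, -0.7, 0], 0, -1], [[-0.2, -0.7, 0], 0, -1], [[-0.2, -0.7, 0], 0, -1], [[-0.2, -0.7, 0], 0, -1], [[-0.2, -0.7, 0], 0, -1], [[-0.2, -0.7, 0], 0, -1], [[-0.2, -0.7, 0], 0, -1], [[-0.2, -0.7, 0], 0, -1], [[0, 0, 0], 0, -1], [[0, 0, 0], 0, -1]]}}

```text
t: 10.25
eef_pos: [501.1, -246.4, 387.8]
tcp_rot: [-3.141, 0.0, 0.451]
ft_force: [0.8, -0.4, -0.3]
opening: 0.008
grip_force: 0.0
```

Emit:
{"api": "move_arm", "payload": {"commands": [[[-0.1, -0.5, -0.4], 0, -1], [[0, 0, -0.5], 0, -1], [[0, 0, -0.5], 0, -1], [[0, 0, -0.5], 0, -1], [[0, 0, -0.5], 0, -1], [[0, 0, -0.5], 0, -1], [[0, 0, -0.4], 0, -1], [[0, 0, 0], 0, -1], [[0, 0, 0], 0, -1]]}}

```text
t: 11.0
eef_pos: [498.7, -260.0, 289.0]
tcp_rot: [-3.14, 0.001, 0.454]
ft_force: [0.3, 0.4, 0.7]
opening: 0.003
grip_force: 0.0
```

Run:
```python
from h import *
p=read_camera("scene");u,v,r=188,265,40
cv2.imwrite("pics/o.png",cv2.resize(p['image'][v-r:v+r,u-r:u+r,::-1],(480,480),interpolation=cv2.INTER_CUBIC))
e=env.state()['eef_pos'];print(e)
for X in([e[0],e[1],e[2]-190],[498,-261,40]): print((proj(p,X)-[u-r,v-r])*6)
```

```text
[ 498.77670941 -260.22644929  289.59600461]
[203.97363302 165.9379453 ]
[232.76617221 253.31755546]
```

View pics/o.png

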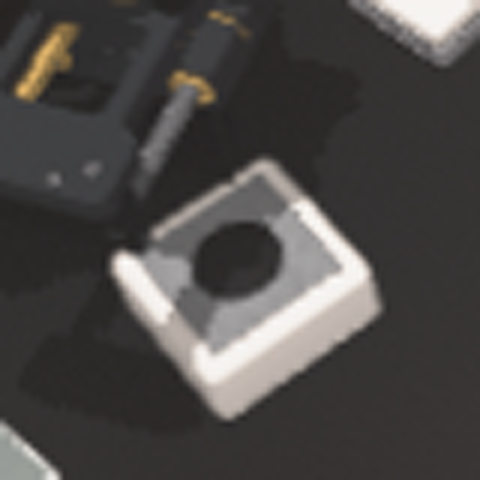

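Run:
```python
from h import *
p=read_camera("scene");u,v,r=185,250,50
c=p['image'][v-r:v+r,u-r:u+r,::-1]
c=(255*(c/255.)**0.45).astype(np.uint8)
c=cv2.resize(c,(600,600),interpolation=cv2.INTER_CUBIC)
e=env.state()['eef_pos']
for h,col in((0,(0,0,255)),(78,(0,255,0)),(190,(255,0,0))):
    q=(proj(p,[e[0],e[1],e[2]-190+h])-[u-r,v-r])*6
    cv2.circle(c,tuple(int(a) for a in q),5,col,1)
cv2.imwrite("pics/q.png",c)
```

```text
(no output)
```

View pics/q.png

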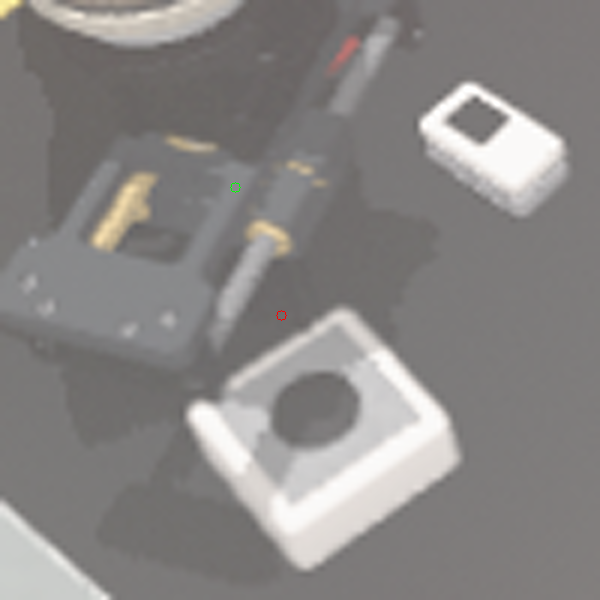

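The lens sits where projected. The gripper body and its shadow hide the dark fingertips, but the key press at the expected depth confirmed the tool geometry. Lowering to about 27 mm and holding.

Emit:
{"api": "move_arm", "payload": {"commands": [[[0, 0, -0.3], 0, -1], [[0, 0, -0.3], 0, -1], [[0, 0, -0.3], 0, -1], [[0, 0, -0.1], 0, -1], [[0, 0, 0], 0, -1], [[0, 0, 0], 0, -1], [[0, 0, 0], 0, -1], [[0, 0, 0], 0, -1], [[0, 0, 0], 0, -1], [[0, 0, 0], 0, -1], [[0, 0, 0], 0, -1], [[0, 0, 0], 0, -1], [[0, 0, 0], 0, -1], [[0, 0, 0], 0, -1], [[0, 0, 0], 0, -1], [[0, 0, 0], 0, -1]]}}

```text
t: 12.43
eef_pos: [498.4, -260.8, 259.3]
tcp_rot: [3.142, 0.0, 0.453]
ft_force: [-0.2, 0.0, 0.3]
opening: 0.002
grip_force: 0.0
```

Run:
```python
from h import *
p=read_camera("scene");u,v,r=185,255,40
c=p['image'][v-r:v+r,u-r:u+r,::-1]
c=(255*(c/255.)**0.45).astype(np.uint8)
c=cv2.resize(c,(600,600),interpolation=cv2.INTER_CUBIC)
e=env.state()['eef_pos']
q=(proj(p,[e[0],e[1],e[2]-190])-[u-r,v-r])*7.5;print(e,q)
cv2.imwrite("pics/r.png",c)
```

```text
[ 498.45196046 -260.80306254  259.2476115 ] [295.89230739 339.88751022]
```

View pics/r.png

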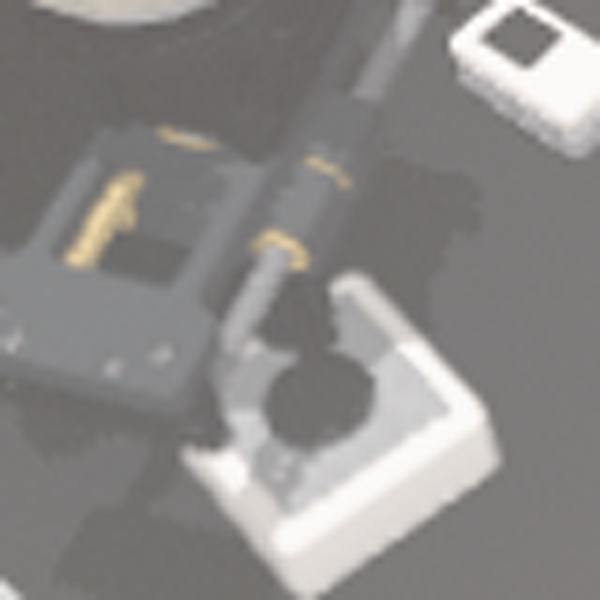

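The fingertips now show at about (305,345), just above the lens and as projected. Holding longer.

Emit:
{"api": "move_arm", "payload": {"commands": [[[0, 0, 0], 0, -1], [[0, 0, 0], 0, -1], [[0, 0, 0], 0, -1], [[0, 0, 0], 0, -1], [[0, 0, 0], 0, -1], [[0, 0, 0], 0, -1], [[0, 0, 0], 0, -1], [[0, 0, 0], 0, -1], [[0, 0, 0], 0, -1], [[0, 0, 0], 0, -1], [[0, 0, 0], 0, -1], [[0, 0, 0], 0, -1], [[0, 0, 0], 0, -1], [[0, 0, 0], 0, -1], [[0, 0, 0], 0, -1], [[0, 0, 0], 0, -1], [[0, 0, 0], 0, -1], [[0, 0, 0], 0, -1], [[0, 0, 0], 0, -1], [[0, 0, 0], 0, -1]]}}

```text
t: 14.15
eef_pos: [498.5, -260.8, 259.3]
tcp_rot: [3.141, 0.0, 0.453]
ft_force: [0.4, -0.1, -0.7]
opening: 0.004
grip_force: 0.0
```

Emit:
{"api": "move_arm", "payload": {"commands": [[[0, 0, 0], 0, -1], [[0, 0, 0], 0, -1], [[0, 0, 0], 0, -1], [[0, 0, 0], 0, -1], [[0, 0, 0], 0, -1], [[0, 0, 0.4], 0, -1], [[0, 0, 0.6], 0, -1], [[0, 0, 0.6], 0, -1], [[0, 0, 0.6], 0, -1], [[0, 0, 0.6], 0, -1], [[0, 0, 0.6], 0, -1], [[0, 0, 0.6], 0, -1], [[0, 0, 0.4], 0, -1], [[0.1, 0.7, 0], 0, -1], [[0.1, 0.7, 0], 0, -1], [[0.1, 0.7, 0], 0, -1], [[0.1, 0.7, 0], 0, -1], [[0.1, 0.7, 0], 0, -1], [[0.1, 0.7, 0], 0, -1], [[0.1, 0.7, 0], 0, -1]]}}

```text
t: 15.82
eef_pos: [519.4, -112.8, 391.3]
tcp_rot: [3.141, -0.0, 0.453]
ft_force: [0.4, 0.3, 0.1]
opening: 0.007
grip_force: 0.0
```

Emit:
{"api": "move_arm", "payload": {"commands": [[[0.1, 0.7, 0], 0, -1], [[0.1, 0.7, 0], 0, -1], [[0.1, 0.7, 0], 0, -1], [[0.1, 0.7, 0], 0, -1], [[0.1, 0.7, 0], 0, -1], [[0.1, 0.7, 0], 0, -1], [[0.1, 0.7, 0], 0, -1], [[0.1, 0.7, 0], 0, -1], [[0.1, 0.7, 0], 0, -1], [[0.1, 0.7, 0], 0, -1], [[0.1, 0.7, 0], 0, -1], [[0.1, 0.7, 0], 0, -1], [[0.1, 0.7, 0], 0, -1], [[0.1, 0.7, 0], 0, -1], [[0.1, 0.7, 0], 0, -1], [[0.1, 0.7, 0], 0, -1], [[0, 0, 0], 0, -1], [[0, 0, 0], 0, -1]]}}

```text
t: 17.32
eef_pos: [567.3, 222.9, 390.9]
tcp_rot: [3.141, 0.0, 0.454]
ft_force: [-0.2, 0.1, 0.3]
opening: 0.006
grip_force: 0.0
```

Emit:
{"api": "move_arm", "payload": {"commands": [[[-0.05, -0.05, -0.5], 0, -1], [[0, 0, -0.5], 0, -1], [[0, 0, -0.5], 0, -1], [[0, 0, -0.5], 0, -1], [[0, 0, -0.5], 0, -1], [[0, 0, -0.5], 0, -1], [[0, 0, -0.2], 0, -1], [[0, 0, -0.2], 0, -1], [[0, 0, -0.1], 0, -1], [[0, 0, 0], 0, -1], [[0, 0, 0], 0, -1]]}}

```text
t: 18.23
eef_pos: [566.1, 220.5, 286.9]
tcp_rot: [3.141, -0.001, 0.453]
ft_force: [0.1, -0.2, 1.1]
opening: 0.006
grip_force: 0.6
```

Emit:
{"api": "move_arm", "payload": {"commands": [[[0, 0, -0.1], 0, -1], [[0, 0, -0.05], 0, -1], [[0, 0, 0], 0, -1], [[0, 0, 0], 0, -1], [[0, 0, 0], 0, -1], [[0, 0, 0], 0, -1]]}}

```text
t: 18.73
eef_pos: [566.2, 220.7, 282.1]
tcp_rot: [3.141, -0.001, 0.453]
ft_force: [2.1, -1.9, 3.9]
opening: 0.003
grip_force: 1.9
```

Emit:
{"api": "move_arm", "payload": {"commands": [[[0, 0, -0.05], 0, -1], [[0, 0, 0], 0, -1], [[0, 0, 0], 0, -1], [[0, 0, 0], 0, -1]]}}

```text
t: 19.07
eef_pos: [566.1, 220.7, 281.2]
tcp_rot: [3.141, -0.002, 0.453]
ft_force: [0.6, -2.2, 12.5]
opening: 0.005
grip_force: 6.2
```

Emit:
{"api": "move_arm", "payload": {"commands": [[[0, 0, 0.4], 0, -1], [[0, 0, 0.6], 0, -1], [[0, 0, 0.6], 0, -1], [[0, 0, 0.6], 0, -1], [[0, 0, 0.6], 0, -1], [[0, 0, 0.6], 0, -1], [[0, 0, 0.6], 0, -1], [[0, 0, 0.6], 0, -1], [[0, 0, 0], 0, -1], [[0, 0, 0], 0, -1], [[0, 0, 0], 0, -1], [[0, 0, 0], 0, -1]]}}

```text
t: 20.07
eef_pos: [565.8, 220.7, 417.0]
tcp_rot: [-3.141, 0.002, 0.453]
ft_force: [-0.7, 0.1, 1.3]
opening: 0.005
grip_force: 0.0
```

Run:
```python
from h import *
print(env.job_done())
```

```text
the job is handed in; nothing more can be done
None
```

I pressed the start key, held the fingertips about 29 mm above the round lens for roughly 3 seconds, pressed the stop key, moved clear and handed the job in at about 20 s; the hand-in returned no verdict.

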